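# Send the fence slider to the marked stop

## Task

Set the fence for the next cut: press down the pad in the middle of the black slider to free its brake and, keeping it pressed, push the slider along the rail until it is up against the marked stop, the one that carries the crosswise blade. Then let go so that the pad springs up and the brake holds the slider there. Use only the fingertips, never drag the slider with its brake on, and leave everything else on the bench where it is.

Things in the scene. Friction and masses are not known exactly. Their poses are not given: they have to be found in the camera images.
- rail: Aluminium fence rail fixed flat on the bench, 40 mm wide, 440 mm long, 24 mm high, with a slot and tick marks on top and a 70 mm wide steel foot (10 mm high) at each end. Origin: centre of its underside. Its y axis runs along the rail (the slider's travel), x across it, z up. Place and angle differ each time.
- slider (a joint): Travel of the black plastic slider, captive on the rail: metres along the rail's +y from the rail's middle (0 = middle; either sign). A spring brake holds it: with the pad up it takes about 10 N to drag it; with the pad down it runs freely at 1 to 2 N.
- pad (a joint): Press-down of the grey ribbed brake pad in the slider's middle: 0 = up, brake on; 0.008 m = fully down. It is sprung: about 12 N starts it, about 15 N takes it fully down; it springs back up when let go. The brake is free from 2 mm down.
- pad_top (a point): Centre of the flat top of the grey ribbed pad in the slider's middle (42 mm across the rail, 54 mm along it), midway between the cheeks; 50 mm above the bench when up, 42 mm when fully down, so the cheeks stand 6 mm above it when up and 14 mm when down. Moves with pad and slider.
- slider_mid (a point): Point on the rail's centre line at bench level under the slider's middle; axes as the rail's. The slider is 56 mm wide and 100 mm long (end faces 50 mm either way). Each end has a cheek 20 mm long, its top 56 mm above the bench; between them an open well 60 mm long holds the pad, beside which the slider's skirts reach 38 mm above the bench.
- stop_marked: Marked stop: plain steel block clamped on the rail, 24 mm along it, 60 mm across, 40 mm high, with an upright steel blade on top, 6 mm thick, crosswise over the rail, 140 mm from point to point, top 70 mm above the bench. Origin: centre of underside, on the rail's centre line. Immovable. On either side of the slider; with the slider against it, 62 mm from slider_mid.
- stop_plain: The other stop: the same steel block (24 by 60 by 40 mm) without a blade, only two low screw heads on its flat top, on the other side of the slider. Origin: centre of its underside. Immovable.
- can0: White spray can with a coloured label band, 66 mm across and 190 mm high, standing loose to the side of the rail. Origin: centre of its underside.
- can1: White spray can with a coloured label band, 66 mm across and 190 mm high, standing loose to the side of the rail. Origin: centre of its underside.
- can2: White spray can with a coloured label band, 66 mm across and 190 mm high, standing loose to the side of the rail. Origin: centre of its underside.
- tape: Roll of brown tape lying flat, 90 mm across, 24 mm high, loose. Origin: centre of its underside.
- offcut: Loose pale wood offcut, 45 by 110 by 32 mm high. Origin: centre of its underside.
- screwdriver: Loose screwdriver with a green handle lying by the rail, along its own x axis. Origin at its underside, by its middle.
- brush: Loose brush lying by the rail, along its own x axis. Origin at its underside, by its middle.
- mug: White mug, 76 mm across, 85 mm high, standing loose to the right. Origin: centre of its underside.
Not all that is in view belongs to the job. What is shaped like the stop_marked but red is not meant.

How it is judged:
On the way, in this order (a step that is already met when the one before it is completed fails the run):
1. the pad is pressed down while the slider is still where it started (value of joint pad above 0.002 m and distance of slider_mid from where it was at the start of the episode below 0.01 m), for 0.05 s.
2. the slider reaches the marked stop with its pad still pressed (horizontal distance between slider_mid and stop_marked below 0.0645 m and value of joint pad above 0.002 m), for 0.05 s.
At the end, for the whole second after the job is handed in: The slider stands against the marked stop (gap under 2.5 mm), at rest, its pad sprung fully up (within 1 mm) (horizontal distance between slider_mid and stop_marked below 0.0645 m and value of joint pad below 0.001 m and velocity of joint slider between -0.005 and 0.005 m/s); the robot touches nothing.
It fails at once if the slider is dragged along with its brake on (pad less than 1 mm down), once over 10 mm from its start and not yet near the marked stop (value of joint pad below 0.001 m and distance of slider_mid from where it was at the start of the episode above 0.01 m and horizontal distance between slider_mid and stop_marked above 0.07 m and (velocity of joint slider above 0.02 m/s or velocity of joint slider below -0.02 m/s)).
It fails at once if another thing on the bench is moved more than 20 mm or lifted (distance of any of can0, can1, can2, tape, offcut, screwdriver, brush, mug from where it was at the start of the episode above 0.02 m).
It also fails if it takes over 35 s, if anything falls off the work surface, if the arm or the gripper's body presses on something with over 40 N, if the wrist force passes 120 N, or if a joint passes its speed limit or range.

## Robot

A 7-joint arm with a two-finger parallel gripper is mounted at the origin on the work surface. World frame = base frame: x ahead of the robot, y to its left, z up, the work surface at z = 0. Lengths are in m, angles in rad, forces in N, time in s.
With the tool pointing down it reaches from about 0.35 to 0.9 m from the base axis. Payload 19.9 kg.
Tool frame: the origin (TCP) lies at the very end of the fingers, on their centre line; the grasp point (between the pads) lies 19 mm behind it; z points along the fingers, y is the line along which they close (so a half turn about z gives the same grasp; the last joint's range is limited). The gripper opens to 85 mm and grips with 20 to 120 N. Pads are 22 mm wide; open, the fingers measure 114 mm over their backs; the gripper's body (76 mm by 85 mm) begins 54 mm behind the grasp point. The pads swing forward as they close: fully open they stand 13 mm farther back than shut.
Start: joints at [1.058, 0.417, -0.01, 1.614, 0.005, 1.111, -0.053], TCP at [0.283, -0.557, 0.231] pointing down, gripper open.
Joint ranges: [-2.81, 2.81], [-0.39, 2.02], [-1.27, 1.25], [0.06, 2.57], [-1.19, 4.33], [0.19, 2], [-2.82, 2.82]. Speed limits (rad/s): [1.89, 1.89, 2.39, 2.39, 3.01, 3.01, 3.01].

## Interface

Orientations are given as a unit quaternion [x, y, z, w].
In Python, from workcell import env, vision gives the robot as it stands. The module is installed in compiled form; this text tells all that it offers.
- The arm moves only by the tool drive_tool, never from a script. Its argument "increments" is text: rows parted by semicolons, each of 7 numbers parted by spaces: the turn, a rotation vector about the world's x, y, z in rad, then the shift along the world's x, y, z in m, then the gripper's target within -1 to 1 (fully open at 1, half-way at 0, shut at -1). A call has 1 to 20 rows; each row shifts and turns the commanded pose from where the row before left it; what a row does not reach is not made up. A row lasts 1/10 s, in which the tool goes at most 50 mm and 8.59 degrees, less where a joint would pass 70% of its speed; a pose out of reach is approached as far as the arm can. A call with a gripper value outside its range is refused whole. The fingers move at their own pace and stop on an object; the grip force is fixed at half the most. Time passes only in rows, so rows that do not move let the fingers close. It gives the time, the measured TCP pose, the force, the opening and the grip force at its end, in the units of the state.
- env.read_state(): the state, without advancing time (a new reading comes with each control period).
- vision.snapshot(name): name is "scene" or "top" or "wrist"; returns a dict with "pixels" (480x640x3 uint8, red, green, blue), "camera_matrix" (3x3 intrinsics, pixels), "R" (3x3) and "t" (3): a world point X has camera coordinates R X + t; the wrist camera has in their place "mount" (4x4, takes a point from camera to tool coordinates, whose origin is the TCP and whose axes are the flange's). Camera axes: x right, y down, z forward; pixel columns grow to the right and rows downward; lengths in m; the calibration is good to about 2 mm. The wrist camera is an equidistant fisheye: a pixel r from the principal point sees the ray r / f radians off the axis. A picture is of the moment at which its call begins: read the wrist's pose just before it. There is no depth.
- env.hand_in(): hands the job in; it is judged then, once.
The state is a dict: "time_s": time; "joint_positions": joint angles; "joint_velocities": joint speeds; "joint_efforts": joint torques, N m; "tcp_pos": TCP position; "tcp_rot": TCP orientation; "ft_force": force on the tool from outside, world axes, zero at the start; "ft_torque": the same for the moment, N m; "grip_width": opening from 0.0 (shut) to 1.0 (fully open); "grasp_force": force on a finger pad.
Only numpy, scipy, OpenCV 4.12 (cv2) and the standard library are available. Lean on these libraries where they do the work, as an engineer would, in place of code of your own. Each camera call takes 0.05 s, during which the arm holds its last target. There are 200 camera calls.

## Working session

There is one attempt and no reset: what is moved stays moved. The work goes in short steps, Python scripts to look and compute and a tool call to move; the robot and the scene stay as the last step left them, time stands still between calls to the robot, and variables do not carry over. Pictures are saved under pics/ and viewed, at most 10 in all, crops included, and the job is handed in when it is done.

Besides the shell and the picture viewer there is one more tool, called after "Call:" as name(argument=value, ...) on one line, values as JSON. drive_tool: Moves the arm, as the interface text tells. Its arguments: {"type":"object","properties":{"increments":{"type":"string"}},"required":["increments"]}

```bash
mkdir -p pics; python3 - <<'E'
from workcell import env, vision
import cv2,pickle
s=env.read_state(); print(s)
d={}
for n in ("scene","top","wrist"):
    d[n]=vision.snapshot(n); cv2.imwrite(f"pics/{n}0.png",d[n]["pixels"][:,:,::-1])
    print(n,{k:v for k,v in d[n].items() if k!="pixels"})
pickle.dump((s,d),open("d0.pkl","wb"))
E
```

```text
{'time_s': 0.0, 'joint_positions': array([ 1.05847187,  0.41794562, -0.01028037,  1.61414934,  0.00471039,
        1.11068648, -0.05299745]), 'joint_velocities': array([-5.91135244e-04,  6.57618626e-04,  1.61138096e-03, -2.34318753e-04,
       -4.83241408e-05, -3.55755265e-04, -3.39454919e-04]), 'joint_efforts': array([ 3.63444473e-03, -8.64448214e+01,  6.81250859e-01, -4.34910393e+01,
        1.91545207e-02,  7.37756869e-03, -6.34995058e-05]), 'tcp_pos': array([ 0.28334043, -0.55671476,  0.2306885 ]), 'tcp_rot': array([ 9.72418735e-01,  2.33241213e-01, -1.87474232e-04, -5.51903718e-04]), 'ft_force': array([ 0.04875642,  0.14982493, -0.0250088 ]), 'ft_torque': array([ 0.01290594, -0.04920748, -0.0175222 ]), 'grasp_force': 0.0, 'grip_width': 0.9996744672298434}
scene {'camera_matrix': array([[449.51205577,   0.        , 327.61765861],
       [  0.        , 449.51205577, 238.17102279],
       [  0.        ,   0.        ,   1.        ]]), 'R': array([[ 0.34173258,  0.93978802, -0.00416282],
       [ 0.69595879, -0.25604131, -0.67088316],
       [-0.63155381,  0.22636548, -0.74155139]]),
[... 261 characters left out ...]
9997672, -0.00399768],
       [-0.99369095,  0.0059426 , -0.11199546],
       [ 0.11201661,  0.00335317, -0.99370068]]), 't': array([0.01551178, 0.49965689, 1.19240933])}
wrist {'camera_matrix': array([[371.64829954,   0.        , 318.64543751],
       [  0.        , 371.64829954, 241.32955114],
       [  0.        ,   0.        ,   1.        ]]), 'mount': array([[ 1.71069367e-04, -9.61773937e-01, -2.73844601e-01,
         7.02110268e-02],
       [ 9.99999818e-01,  6.10381225e-06,  6.03257642e-04,
        -9.29040686e-05],
       [-5.78525981e-04, -2.73844654e-01,  9.61773763e-01,
        -1.41138007e-01],
       [ 0.00000000e+00,  0.00000000e+00,  0.00000000e+00,
         1.00000000e+00]])}
```

View pics/scene0.png

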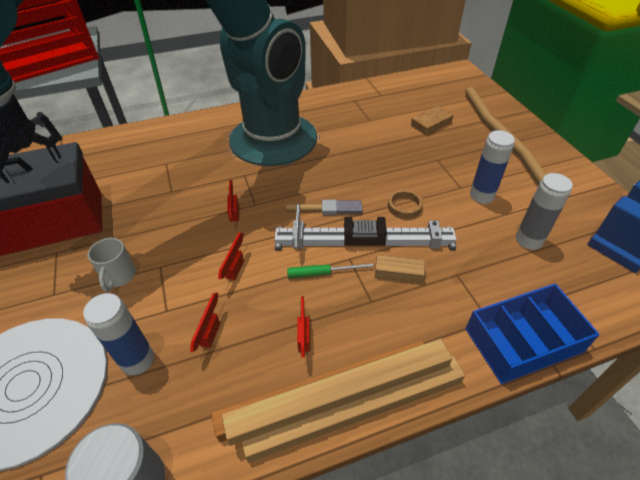

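View pics/top0.png

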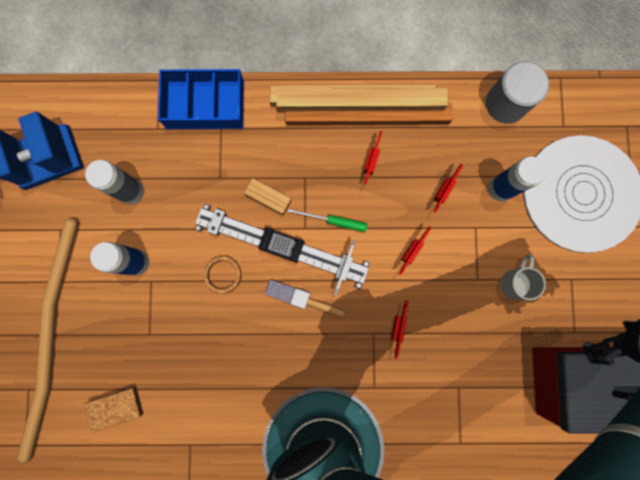

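The scene view shows the slider at (365,232), the steel-bladed stop at (298,228) and the plain stop at (437,232). In the top view they are at (282,242), (346,267) and (210,219).

Things that could be taken for the marked stop, in top-view pixels:
- The steel blade on the rail at (346,267). This is my choice.
- The red ones at (372,157), (447,187), (414,249) and (400,328). They are red and off the rail, so not meant.
- The plain stop at (210,219). It has no blade.

One crop of both views will check this.

```bash
python3 - <<'E'
import cv2,pickle,numpy as np
s,d=pickle.load(open("d0.pkl","rb"))
a=d["top"]["pixels"][195:300,185:385,::-1]; b=d["scene"]["pixels"][195:270,265:465,::-1]
f=lambda x,k:cv2.resize(x,None,fx=k,fy=k,interpolation=cv2.INTER_CUBIC)
v=np.vstack([f(a,4)[:,:],f(b,4)]); v=cv2.resize(v,(667,600))if 0 else v
print(v.shape)
v=np.vstack([f(a,4)[:315],f(a,4)[315:],]) 
cv2.imwrite("pics/c_top.png",v); cv2.imwrite("pics/c_scene.png",f(b,4))
E
```

```text
(720, 800, 3)
```

View pics/c_top.png

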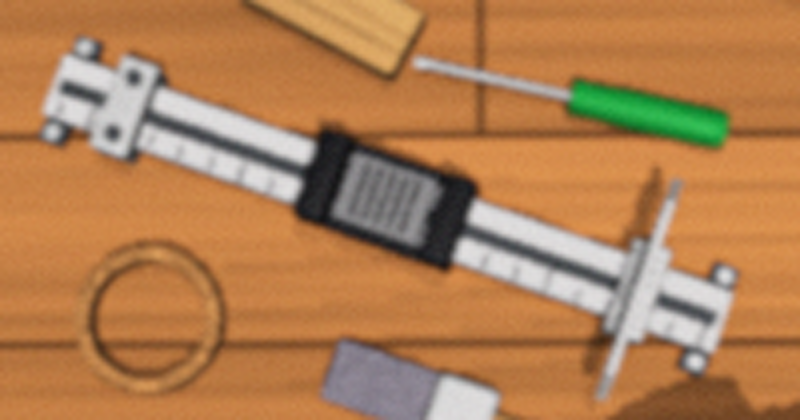

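View pics/c_scene.png

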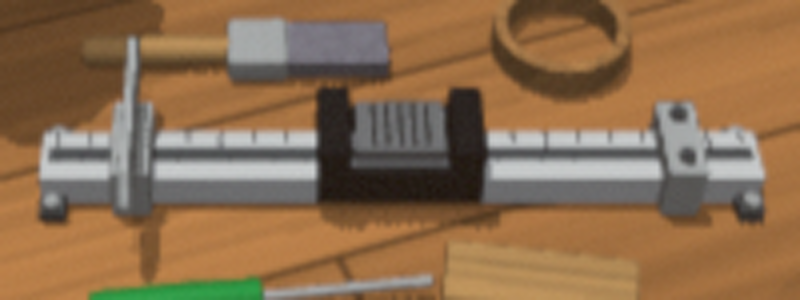

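The crops confirm the choice. The steel blade runs crosswise on the rail, and the pad is centred at about (388,194) in the top crop and (400,128) in the scene crop. Next I triangulate.

```bash
cat > h.py <<'E'
import numpy as np,pickle
s,d=pickle.load(open("d0.pkl","rb"))
def px(n,c):
    o={"top":(185,195),"scene":(265,195)}[n]
    return (np.array(c)+.5)/4-.5+o
def ray(n,p):
    c=d[n];r=c["R"].T@np.linalg.solve(c["camera_matrix"],[*p,1]);return -c["R"].T@c["t"],r/np.linalg.norm(r)
def plane(n,p,z):
    o,r=ray(n,p);return o+r*(z-o[2])/r[2]
def tri(a,b):
    (o1,r1),(o2,r2)=ray("top",a),ray("scene",b)
    k=np.linalg.lstsq(np.c_[r1,-r2],o2-o1,rcond=None)[0]
    p,q=o1+k[0]*r1,o2+k[1]*r2
    return (p+q)/2,np.linalg.norm(p-q)
E
python3 - <<'E'
from h import *
np.set_printoptions(precision=4,suppress=True)
for nm,a,b in [("pad",(388,194),(400,128)),("blade far tip",(603,394),(132,40)),("plain screw1",(134,77),(688,155)),("plain screw2",(113,132),(680,114))]:
    print(nm,*tri(px("top",a),px("scene",b)))
for nm,a,z in [("pad",(388,194),.05),("tipA",(677,183),.07),("tipB",(603,394),.07),("plainc",(126,105),.04),("railP",(62,55),.024),("railP2",(45,113),.024),("railM",(735,290),.024),("railM2",(712,350),.024),
 ("slcheekP1",(325,130),.056),("P2",(298,210),.056),("M1",(474,182),.056),("M2",(445,266),.056),("markedblkc",(637,291),.04)]:
    print(nm,plane("top",px("top",a),z))
print("scene pad",plane("scene",px("scene",(400,128)),.05))
E
```

```text
pad [0.4917 0.0985 0.0464] 0.00039973723709015843
blade far tip [ 0.3705 -0.0309  0.0537] 0.0015723969128106528
plain screw1 [0.5654 0.2546 0.039 ] 0.00019565550467514885
plain screw2 [0.5319 0.2677 0.0371] 0.001040932307122019
pad [0.4912 0.098  0.05  ]
tipA [ 0.4946 -0.0746  0.07  ]
tipB [ 0.3706 -0.0296  0.07  ]
plainc [0.5479 0.2589 0.04  ]
railP [0.582  0.3026 0.024 ]
railP2 [0.5457 0.3123 0.024 ]
railM [ 0.4337 -0.1125  0.024 ]
railM2 [ 0.3972 -0.0978  0.024 ]
slcheekP1 [0.5295 0.1356 0.056 ]
P2 [0.4812 0.1514 0.056 ]
M1 [0.4975 0.046  0.056 ]
M2 [0.4471 0.0634 0.056 ]
markedblkc [ 0.4325 -0.0517  0.04  ]
scene pad [0.4948 0.0971 0.05  ]
```

Checks:
- **Rail:** length comes out at 0.4385 m (0.44 expected).
- **Blade:** perpendicular to the rail.
- **Plain-stop screws:** at about 38 mm height.
- **Pad:** triangulates to z 46–50 mm at (0.490, 0.0985).
- **Travel:** direction towards the stop is (-0.338, -0.941), about 99 mm to go.

I'll move above the pad with the fingers shut and their closing line across the rail. The aim point is 10 mm towards the marked side.

Call:
drive_tool(increments="0 0 0.0377 0.01015 0.0323 -0.002 -1;0 0 0.0377 0.01015 0.0323 -0.002 -1;0 0 0.0377 0.01015 0.0323 -0.002 -1;0 0 0.0377 0.01015 0.0323 -0.002 -1;0 0 0.0377 0.01015 0.0323 -0.002 -1;0 0 0.0377 0.01015 0.0323 -0.002 -1;0 0 0.0377 0.01015 0.0323 -0.002 -1;0 0 0.0377 0.01015 0.0323 -0.002 -1;0 0 0.0377 0.01015 0.0323 -0.002 -1;0 0 0.0377 0.01015 0.0323 -0.002 -1;0 0 0.0377 0.01015 0.0323 -0.002 -1;0 0 0.0377 0.01015 0.0323 -0.002 -1;0 0 0.0377 0.01015 0.0323 -0.002 -1;0 0 0.0377 0.01015 0.0323 -0.002 -1;0 0 0.0377 0.01015 0.0323 -0.002 -1;0 0 0.0377 0.01015 0.0323 -0.002 -1;0 0 0.0377 0.01015 0.0323 -0.002 -1;0 0 0.0377 0.01015 0.0323 -0.002 -1;0 0 0.0377 0.01015 0.0323 -0.002 -1;0 0 0.0377 0.01015 0.0323 -0.002 -1")

```text
time_s: 2.15
tcp_pos: [0.4867, 0.0903, 0.1911]
tcp_rot: [0.818, 0.575, -0.0, 0.0]
ft_force: [-0.4, -0.1, 0.2]
grip_width: 0.003
grasp_force: 0.0
```

Call:
drive_tool(increments="0 0 0 0 0 -0.03 -1;0 0 0 0 0 -0.03 -1;0 0 0 0 0 -0.03 -1;0 0 0 0 0 0 -1;0 0 0 0 0 0 -1")

```text
time_s: 2.65
tcp_pos: [0.4865, 0.0892, 0.1018]
tcp_rot: [0.818, 0.575, -0.0, -0.0]
ft_force: [-0.4, 1.3, 0.5]
grip_width: -0.002
grasp_force: 0.0
```

```bash
python3 - <<'E'
from workcell import env, vision
import cv2,pickle,numpy as np
s=env.read_state(); print(s["time_s"],s["tcp_pos"],s["tcp_rot"],s["ft_force"],s["grip_width"],s["joint_positions"])
w=vision.snapshot("wrist"); pickle.dump((s,w),open("w1.pkl","wb"))
from scipy.spatial.transform import Rotation as R
T=np.eye(4);T[:3,:3]=R.from_quat(s["tcp_rot"]).as_matrix();T[:3,3]=s["tcp_pos"]
M=np.linalg.inv(T@w["mount"])
im=w["pixels"][:,:,::-1].copy();K=w["camera_matrix"]
u=np.array([-.338,-.941,0]);v=np.array([.941,-.338,0]);c=np.array([.490,.0985,0])
def pj(X):
    p=(M@[*X,1])[:3];r=np.hypot(*p[:2]);th=np.arctan2(r,p[2]);return K[:2,2]+K[0,0]*th*p[:2]/r
for pts,z,col in [([(a,b) for a in(-27,27) for b in(-21,21)],.05,(0,0,255)),([(a,b) for a in(-50,-30,30,50) for b in(-28,28)],.056,(0,255,0)),([(161,70),(161,-70)],.07,(255,0,0))]:
    for a,b in pts:
        q=pj(c+u*a/1e3+v*b/1e3+[0,0,z]);cv2.circle(im,tuple(int(round(x)) for x in q),2,col,-1)
cv2.imwrite("pics/w1.png",im)
E
```

```text
2.65 [0.4864886  0.08919961 0.10175995] [ 8.18190918e-01  5.74946490e-01 -2.67366093e-04 -2.88799994e-04] [-0.36734415  1.27295502  0.52745458] -0.002221088879785529 [ 0.18258031  0.40894927 -0.50712987  2.02809802  0.27999349  0.77190492
 -0.83792403]
```

View pics/w1.png

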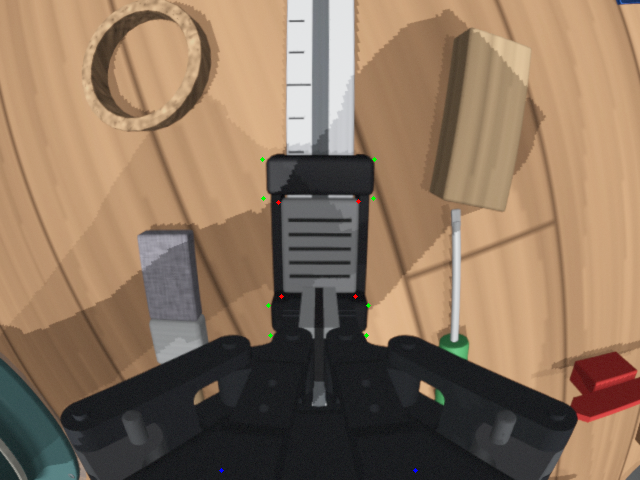

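The projected pad and slider corners (red and green) land within about 2 mm of the real ones: the pad spans (278–358, 197–296) in the wrist view, with the fingertips over its marked side. Now I press down.

Call:
drive_tool(increments="0 0 0 0 0 -0.025 -1;0 0 0 0 0 -0.02 -1;0 0 0 0 0 -0.004 -1;0 0 0 0 0 -0.003 -1;0 0 0 0 0 -0.003 -1;0 0 0 0 0 0 -1")

```text
time_s: 3.3
tcp_pos: [0.4875, 0.0894, 0.0478]
tcp_rot: [0.818, 0.575, 0.001, 0.001]
ft_force: [-3.4, 0.8, 13.0]
grip_width: -0.001
grasp_force: 6.2
```

Call:
drive_tool(increments="0 0 0 0 0 -0.002 -1;0 0 0 0 0 -0.002 -1;0 0 0 0 0 -0.002 -1;0 0 0 0 0 0 -1;0 0 0 0 0 0 -1")

```text
time_s: 3.8
tcp_pos: [0.4876, 0.0895, 0.0422]
tcp_rot: [0.818, 0.575, 0.001, 0.001]
ft_force: [-4.5, 0.5, 14.4]
grip_width: -0.003
grasp_force: 7.2
```

Pad is down (z 42 mm, 14 N). Now I push along the rail.

Call:
drive_tool(increments="0 0 0 0 0 -0.001 -1;0 0 0 -0.001 -0.0028 0 -1;0 0 0 -0.0017 -0.0047 0 -1;0 0 0 -0.0017 -0.0047 0 -1;0 0 0 -0.0017 -0.0047 0 -1;0 0 0 -0.0017 -0.0047 0 -1;0 0 0 -0.0017 -0.0047 0 -1;0 0 0 -0.0017 -0.0047 0 -1")

```text
time_s: 4.6
tcp_pos: [0.4767, 0.0588, 0.0417]
tcp_rot: [0.818, 0.575, 0.002, 0.001]
ft_force: [-8.4, 3.8, 28.4]
grip_width: -0.004
grasp_force: 14.1
```

Call:
drive_tool(increments="0 0 0 -0.0017 -0.0047 0 -1;0 0 0 -0.0017 -0.0047 0 -1;0 0 0 -0.0017 -0.0047 0 -1;0 0 0 -0.0017 -0.0047 0 -1;0 0 0 -0.0017 -0.0047 0 -1;0 0 0 -0.0017 -0.0047 0 -1;0 0 0 -0.0017 -0.0047 0 -1;0 0 0 -0.0017 -0.0047 0 -1;0 0 0 -0.0017 -0.0047 0 -1;0 0 0 -0.0017 -0.0047 0 -1")

```text
time_s: 5.6
tcp_pos: [0.4596, 0.0116, 0.0417]
tcp_rot: [0.818, 0.575, 0.001, 0.001]
ft_force: [-10.0, 4.5, 32.6]
grip_width: 0.005
grasp_force: 16.4
```

Call:
drive_tool(increments="0 0 0 -0.001 -0.0028 0 -1;0 0 0 -0.001 -0.0028 0 -1;0 0 0 -0.001 -0.0028 0 -1;0 0 0 -0.001 -0.0028 0 -1;0 0 0 -0.0007 -0.0019 0 -1")

```text
time_s: 6.1
tcp_pos: [0.4548, -0.0016, 0.0416]
tcp_rot: [0.818, 0.575, 0.001, 0.001]
ft_force: [-9.9, 3.5, 34.4]
grip_width: 0.002
grasp_force: 17.1
```

Call:
drive_tool(increments="0 0 0 -0.0007 -0.0019 0 -1;0 0 0 -0.0007 -0.0019 0 -1;0 0 0 -0.0007 -0.0019 0 -1")

```text
time_s: 6.4
tcp_pos: [0.4532, -0.0063, 0.0416]
tcp_rot: [0.818, 0.575, 0.002, 0.001]
ft_force: [-5.1, 18.0, 24.9]
grip_width: -0.002
grasp_force: 12.3
```

Call:
drive_tool(increments="0 0 0 -0.0007 -0.0019 0 -1;0 0 0 -0.0007 -0.0019 0 -1;0 0 0 -0.0007 -0.0019 0 -1;0 0 0 0 0 0 -1")

```text
time_s: 6.8
tcp_pos: [0.4522, -0.0119, 0.0417]
tcp_rot: [0.818, 0.575, 0.003, 0.001]
ft_force: [1.9, 11.1, 18.6]
grip_width: -0.002
grasp_force: 9.1
```

```bash
python3 - <<'E'
from workcell import env, vision
import cv2,numpy as np
s=env.read_state(); print(s["tcp_pos"],s["ft_force"])
a=vision.snapshot("top")["pixels"][195:300,235:385,::-1];b=vision.snapshot("scene")["pixels"][195:270,250:400,::-1]
f=lambda x:cv2.resize(x,None,fx=3.3,fy=3.3,interpolation=cv2.INTER_CUBIC)
cv2.imwrite("pics/e1.png",np.vstack([f(a),f(b)]))
E
```

```text
[ 0.45223925 -0.01194795  0.04167641] [ 1.90747967 11.14582397 18.61660734]
```

View pics/e1.png

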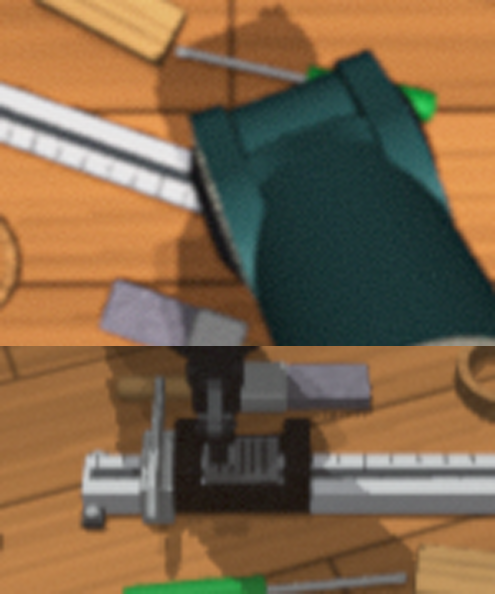

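The slider's left face (about x 175 in the crop) meets the stop block. The fingers stand at the cheek, still pressing and pushing towards the stop. I lift straight up now.

Call:
drive_tool(increments="0 0 0 0 0 0.003 -1;0 0 0 0 0 0.004 -1;0 0 0 0 0 0.006 -1;0 0 0 0 0 0.01 -1;0 0 0 0 0 0.03 -1;0 0 0 0 0 0.04 -1;0 0 0 0 0 0.04 -1;0 0 0 0 0 0.04 -1;0 0 0 0.005 0.04 0.02 -1;0 0 0 0.005 0.04 0 -1;0 0 0 0.005 0.04 0 -1;0 0 0 0 0 0 -1;0 0 0 0 0 0 -1")

```text
time_s: 8.2
tcp_pos: [0.4641, 0.1071, 0.2329]
tcp_rot: [0.818, 0.576, 0.0, 0.0]
ft_force: [0.2, -0.2, -0.5]
grip_width: 0.001
grasp_force: 0.0
```

```bash
python3 - <<'E'
from workcell import env, vision
import cv2,numpy as np
s=env.read_state(); print(s["time_s"],s["tcp_pos"],s["ft_force"])
b=vision.snapshot("scene")["pixels"][175:290,250:450,::-1]
cv2.imwrite("pics/e2.png",cv2.resize(b,None,fx=4,fy=4,interpolation=cv2.INTER_CUBIC))
E
```

```text
8.2 [0.4641278  0.10707922 0.23292256] [ 0.21322911 -0.17492748 -0.49601484]
```

View pics/e2.png

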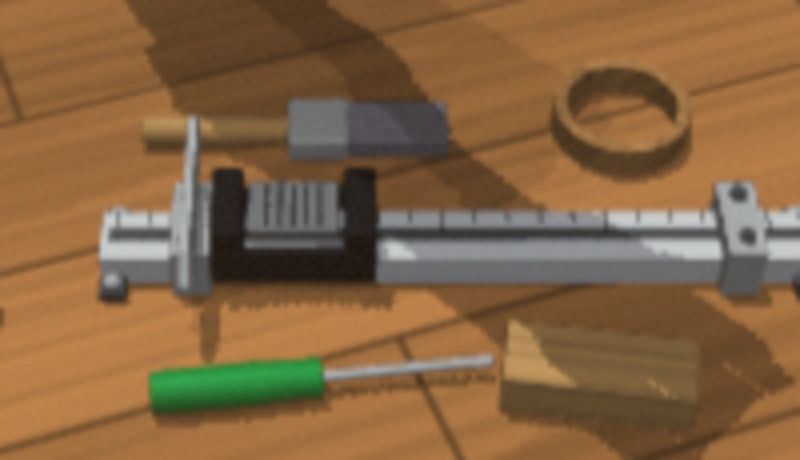

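The slider sits against the bladed stop, meeting it at (212,260) with no gap visible. The pad is up at (293,205) and the other things are where they were.

```bash
python3 -c "
from workcell import env
print(env.hand_in())"
```

```text
the job is handed in; nothing more can be done
None
```

I pushed the slider up against the marked stop with its pad held down, then let go so the pad sprang up, and handed the job in at about 8 s; the last picture showed no gap and nothing else moved, but the hand-in gave no verdict.

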